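# Tip a big capacitor upright against the stop plate

### The arm

A 6-joint arm with a two-finger parallel gripper is mounted at the origin on the work surface. World frame = base frame: x ahead of the robot, y to its left, z up, the work surface at z = 0. Lengths are in m, angles in rad, forces in N, time in s.
With the tool pointing down it reaches from about 0.35 to 0.975 m from the base axis. Payload 4.9 kg.
Tool frame: the origin (TCP) lies midway between the tips of the shut fingers; the grasp point (between the pads) lies 19 mm behind it; z points along the fingers, y is the line along which they close (so a half turn about z gives the same grasp; the last joint's range is limited). The gripper opens to 85 mm and grips with 20 to 120 N. Pads are 22 mm wide; open, the fingers measure 114 mm over their backs; the gripper's body (76 mm by 85 mm) begins 54 mm behind the grasp point. The pads swing forward as they close: fully open they stand 13 mm farther back than shut.
Start: joints at [-1.282, 0.053, 1.613, -0, 1.476, -0.119], TCP at [0.248, -0.574, 0.231] pointing down, gripper open.
Joint ranges: [-3.01, 3.01], [-1.01, 2.22], [0.06, 2.58], [-1.02, 4.17], [0.09, 2.62], [-3.14, 3.14]. Speed limits (rad/s): [2.57, 2.57, 3.14, 3.14, 3.14, 3.14].

### API

Orientations are given as a rotation vector (axis times angle).
In Python, from station import ctrl gives the robot as it stands.
- The arm moves only by the tool step_arm, never from a script. Its argument "targets" is a list of rows, each an object with "travel": the shift along the world's x, y, z as a fraction of full scale, a list of three; "angular": the turn, a rotation vector about the world's x, y, z as a fraction of full scale, a list of three; "gripper": the opening, from 0 (shut) to 1 (fully open). In form: [{"travel": [x, y, z], "angular": [rx, ry, rz], "gripper": gripper}, ...]. A call has 1 to 10 rows; each row is the pose to reach, as a shift and turn from the pose commanded when the call began; what a row does not reach only later rows make up. Full scale, the value 1, is 0.6 m for a shift and pi/4 rad for a turn. A row lasts 1/10 s, in which the tool goes at most 50 mm and 8.59 degrees, less where a joint would pass 70% of its speed; a pose out of reach is approached as far as the arm can. A call with a number of a shift or a turn outside -1 to 1 is refused whole. A call with a gripper value outside its range is refused whole. The fingers move at their own pace and stop on an object; "squeeze" is the grip in N (left out, the last holds). Time passes only in rows, so rows that repeat a pose let the fingers close. It gives the time, the measured TCP pose, the force, the opening and the grip force at its end, in the units of the state.
- ctrl.get_obs(): the state, without advancing time (a new reading comes with each control period).
- ctrl.get_image(name): name is "side" or "top" or "wrist"; returns a dict with "img" (384x512x3 uint8, red, green, blue), "fx", "fy", "cx", "cy" (pixels), "rvec" (rotation vector, rad) and "tvec" (3), from world to camera coordinates, as OpenCV has them. Camera axes: x right, y down, z forward; pixel columns grow to the right and rows downward; lengths in m; the calibration is good to about 2 mm. A picture is of the moment at which its call begins. There is no depth.
- ctrl.finish_job(): hands the job in; it is judged then, once.
The state is a dict: "t": time; "q": joint angles; "dq": joint speeds; "effort": joint torques, N m; "tool_pos": TCP position; "tool_rot": TCP orientation; "contact_force": force on the tool from outside, world axes, zero at the start; "wrist_torque": the same for the moment, N m; "opening": finger opening in m; "grip_force": force on a finger pad.
Only numpy, scipy, OpenCV 4.12 (cv2) and the standard library are available. Lean on these libraries where they do the work, as an engineer would, in place of code of your own. Each camera call takes 0.05 s, during which the arm holds its last target. There are 200 camera calls.

### The job

The long capacitor can is lying on the repair bench. Slide it so that its flat foot end butts squarely against the middle of the adjustable stop's upright steel plate, wherever that is clamped, then lift the terminal end and tip it up with the foot kept pressed lightly on the plate, never shoving it hard, until the can stands flat on the bench with its terminals on top and its side touching the plate near its middle. Let go of it and leave the other things on the bench where they are.

Things in the scene. Friction and masses are not known exactly. Their poses are not given: they have to be found in the camera images.
- capacitor: Bare aluminium cylinder, 50 mm diameter, 130 mm long, 0.26 to 0.44 kg, lying on its side (it can roll), flat foot end towards the plate of the stop. The other end has a black lid and two brass terminals (12 mm diameter, 10 mm high, 23 mm apart). Origin: centre of the flat foot end; z runs along the cylinder from foot to terminals; centre of mass at about z = 66 mm.
- stop: Adjustable stop: fixed block whose two straps hold an upright steel plate (130 wide, 75 high, 12 mm thick) in front. Origin: on the bench, on its middle line; x points back into the stop, y along the plate's face, z up. The face stands somewhere from x = 0 to x = -35 mm (firmly clamped; not reported: find it by touch or sight). The capacitor lies on its -x side.
- short_capacitor: Bystander: shorter, fatter aluminium can standing upright, diameter 64 mm, 94 mm high with its terminals. Origin: centre of its underside.
- multimeter: Bystander: hand-held multimeter lying flat, 175 by 85 by 44 mm, long along its x. Origin: centre of its underside.
- circuit_board: Bystander: green circuit board with parts on it, 100 by 140 mm, 40 mm high. Origin: centre of its underside.
Things that resemble listed ones, but are neither listed nor needed, are in the scene too. Leave any purple look-alike of the capacitor alone.

How it is judged:
On the way, in this order (a step that is already met when the one before it is completed fails the run):
1. the capacitor, still lying, has its foot pressed on the stop's plate within 20 mm of its middle, its axis within about 9 degrees of square to the plate (contact force between capacitor and stop above 0.3 N and y of capacitor in the frame of stop between -0.02 and 0.02 m and angle between capacitor's own z axis and vertical above 1.4 rad and angle between the z axis of capacitor and the x axis of stop, either way round below 0.16 rad), for 0.06 s.
2. the capacitor is half raised (its axis 30 to 65 degrees from vertical) with its foot low on the bench and pressing on the plate (angle between capacitor's own z axis and vertical between 0.52 and 1.13 rad and height (world z) of capacitor below 0.035 m and contact force between capacitor and stop above 0.3 N), for 0.06 s.
At the end, for the whole second after the job is handed in: The capacitor stands at rest on its foot on the bench, terminals up, within 2.3 degrees of vertical, in front of the plate: its axis within 20 mm of the plate's middle line and within 39 mm of the plate's centre (31 mm when it touches the plate right in the middle) (angle between capacitor's own z axis and vertical below 0.04 rad and height (world z) of capacitor between -0.003 and 0.003 m and horizontal distance between capacitor and stop_plate_c0 below 0.039 m and y of capacitor in the frame of stop between -0.02 and 0.02 m and linear speed of capacitor below 0.01 m/s and angular speed of capacitor below 0.1 rad/s).
It fails at once if the capacitor is pressed against the stop with more than 40 N (contact force between capacitor and stop above 40 N).
It fails at once if the short capacitor is moved more than 15 mm or tipped (distance of short_capacitor from where it was at the start of the episode above 0.015 m or angle between short_capacitor's own z axis and vertical above 0.2 rad).
It fails at once if the multimeter is moved more than 15 mm (distance of multimeter from where it was at the start of the episode above 0.015 m).
It fails at once if the circuit board is moved more than 15 mm (distance of circuit_board from where it was at the start of the episode above 0.015 m).
It also fails if it takes over 70 s, if anything falls off the work surface, if the arm or the gripper's body presses on something with over 40 N, if the wrist force passes 120 N, or if a joint passes its speed limit or range.

## Working session

There is one attempt and no reset: what is moved stays moved. The work goes in short steps, Python scripts to look and compute and a tool call to move; the robot and the scene stay as the last step left them, time stands still between calls to the robot, and variables do not carry over. Pictures are saved under pics/ and viewed, at most 12 in all, crops included, and the job is handed in when it is done.

Besides the shell and the picture viewer there is one more tool, called after ">>>" by a JSON object that holds its "op" and its "data", one argument or row to a line. step_arm: Moves the arm, as the interface text tells. Its arguments: {"type":"object","properties":{"targets":{"type":"array"},"squeeze":{"type":"number"}},"required":["targets"]}

```bash
mkdir -p pics; ls; cat > h.py <<'E'
from station import ctrl
import numpy as np, cv2
def shot(name,fn=None):
    d=ctrl.get_image(name)
    if fn: cv2.imwrite('pics/'+fn,d['img'][:,:,::-1])
    return d
def ray(d,u,v):
    R=cv2.Rodrigues(np.array(d['rvec'],float))[0];t=np.array(d['tvec'],float).ravel()
    c=-R.T@t; r=R.T@np.array([(u-d['cx'])/d['fx'],(v-d['cy'])/d['fy'],1.]); return c,r
def onz(d,u,v,z):
    c,r=ray(d,u,v); return c+r*(z-c[2])/r[2]
def proj(d,P):
    K=np.array([[d['fx'],0,d['cx']],[0,d['fy'],d['cy']],[0,0,1.]])
    return cv2.projectPoints(np.array(P,float).reshape(-1,1,3),np.array(d['rvec'],float),np.array(d['tvec'],float),K,None)[0].reshape(-1,2)
E
python3 - <<'E'
from h import *
a=shot('top','top1.png');b=shot('side','side1.png')
for d in(a,b): print(ray(d,256,192), d['fx'])
o=ctrl.get_obs();print(o)
E
```

```text
pics
(array([0.34314825, 0.06284776, 1.25913014]), array([ 0.17620708, -0.00783207, -0.9843417 ])) 381.8710932526859
(array([0.21101417, 1.2015251 , 0.73717211]), array([ 0.27244417, -0.82096874, -0.501906  ])) 455.68699361851804
{'t': 0.1, 'q': array([-1.28198648e+00,  5.33380288e-02,  1.61414529e+00, -1.65086187e-05,
        1.47597494e+00, -1.18977615e-01]), 'dq': array([ 0.00010944, -0.00021979, -0.00392281, -0.00020017,  0.00016725,
        0.00017179]), 'effort': array([ 5.90882591e-04, -3.94904029e+01, -3.71364605e+01, -7.51872471e-05,
        3.95268420e-03, -9.45585583e-06]), 'tool_pos': array([ 0.2477125, -0.5732131,  0.2301635]), 'tool_rot': array([-3.07469688e+00, -6.35748338e-01,  2.74103423e-04]), 'contact_force': array([-0.42840798,  0.46775133, -0.35248528]), 'wrist_torque': array([-0.01330008,  0.00915287,  0.036126  ]), 'grip_force': 0.0, 'opening': 0.08506950397579913}
```

View pics/top1.png

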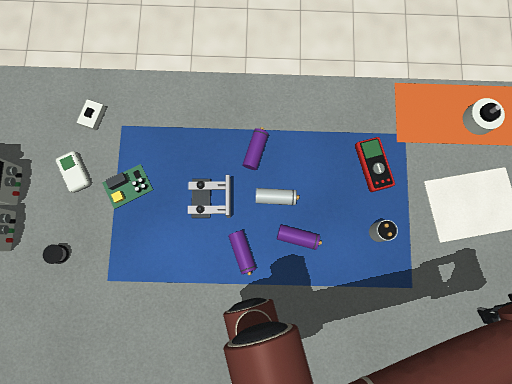

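View pics/side1.png

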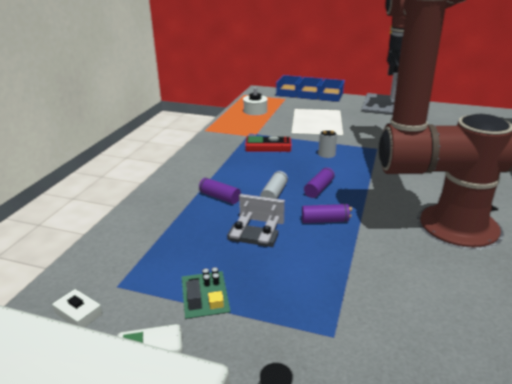

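The top view shows the can with its foot at about (256,196) and terminals at (298,197). The stop's plate is at about (231,176–215), and purple look-alikes lie at (256,150), (243,252) and (300,236).

```bash
python3 - <<'E'
from h import *
d=shot('top');im=d['img']
cv2.imwrite('pics/crop1.png',cv2.resize(im[130:270,170:330,::-1],None,fx=5,fy=4.28*5/4.28,interpolation=cv2.INTER_CUBIC)[:600])
hsv=cv2.cvtColor(im,cv2.COLOR_RGB2HSV)
m=((hsv[...,1]<70)&(hsv[...,2]>110)).astype(np.uint8)
n,l,s,c=cv2.connectedComponentsWithStats(m[165:225,180:310])
for i in range(1,n):
  if s[i,4]<40: continue
  p=np.argwhere(l==i)[:,::-1].astype(np.float32)+[180,165]
  r=cv2.minAreaRect(p.astype(np.float32)); print(s[i],r); 
  for z in(.025,.05,.075): print(z,[onz(d,*q,z)[:2].round(4).tolist() for q in cv2.boxPoints(r)])
for (u,v) in [(300,236),(256,150),(243,252),(385,230),(375,165)]: print(u,v,onz(d,u,v,.025).round(3))
E
```

```text
[  8  10  42  40 572] ((208.5, 194.5), (39.0, 41.0), 90.0)
0.025 [[0.615, 0.2787], [0.6187, 0.1437], [0.4892, 0.1388], [0.4858, 0.2714]]
0.05 [[0.6095, 0.2743], [0.6131, 0.142], [0.4862, 0.1373], [0.4829, 0.2672]]
0.075 [[0.604, 0.2699], [0.6076, 0.1404], [0.4833, 0.1357], [0.48, 0.263]]
[ 76  23  41  17 577] ((275.8777770996094, 196.05511474609375), (40.36772537231445, 14.908080101013184), 2.2906100749969482)
0.025 [[0.5285, 0.0541], [0.5781, 0.0533], [0.5763, -0.0796], [0.5267, -0.0779]]
0.05 [[0.5248, 0.0542], [0.5733, 0.0535], [0.5716, -0.0767], [0.523, -0.0751]]
0.075 [[0.521, 0.0544], [0.5686, 0.0537], [0.5669, -0.0738], [0.5193, -0.0722]]
[ 8 40 12  9 81] ((193.5, 209.0), (11.0, 8.0), 0.0)
0.025 [[0.489, 0.2716], [0.5152, 0.2731], [0.5161, 0.2374], [0.4899, 0.2361]]
0.05 [[0.4861, 0.2674], [0.5117, 0.2688], [0.5126, 0.2339], [0.487, 0.2325]]
0.075 [[0.4831, 0.2631], [0.5082, 0.2645], [0.5091, 0.2303], [0.484, 0.229]]
300 236 [ 0.424 -0.092  0.025]
256 150 [0.707 0.057 0.025]
243 252 [0.369 0.09  0.025]
385 230 [ 0.45  -0.369  0.025]
375 165 [ 0.667 -0.343  0.025]
```

View pics/crop1.png

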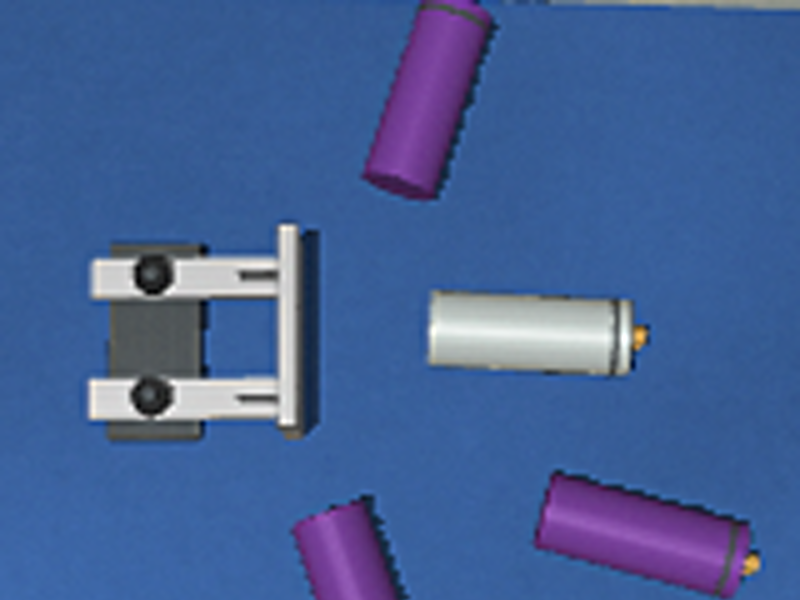

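The crop shows the plate's top front edge from crop (299,224) to (299,424). The can's silhouette runs from the foot at (430,291)–(430,364) to the lid at (632,300)–(630,374).

```bash
python3 - <<'E'
from h import *
d=shot('top')
P=lambda u,v,z: onz(d,170+u/5-.4,130+v/5-.4,z)[:2].round(4)
a,b=P(299,224,.075),P(299,424,.075);print('plate',a,b,(a+b)/2,a-b,'hgt below',P(305,437,0))
for q in [(430,291),(430,364),(632,300),(630,374)]: print(P(*q,.025),P(*q,.05))
f=(P(430,291,.025)+P(430,364,.025))/2;t=(P(632,300,.025)+P(630,374,.025))/2
print(f,t,np.linalg.norm(f-t),np.degrees(np.arctan2(*(f-t)[::-1])))
print('base right edge', P(203,244,.03),P(203,440,.03),P(95,244,.03))
s=shot('side'); 
cv2.imwrite('pics/crop2.png',cv2.resize(s['img'][160:260,220:340,::-1],None,fx=6,fy=6,interpolation=cv2.INTER_CUBIC))
for p in [[*a,.075],[*b,.075],[*f,.025],[*t,.025]]: print(((proj(s,p)[0]-[220,160])*6).round(1))
E
```

```text
plate [0.6095 0.1392] [0.4821 0.1345] [0.5458  0.13685] [0.1274 0.0047] hgt below [0.4823 0.1347]
[0.5781 0.0547] [0.5733 0.0549]
[0.5295 0.0535] [0.5258 0.0537]
[ 0.5757 -0.0785] [ 0.5709 -0.0756]
[ 0.5264 -0.0775] [ 0.5227 -0.0746]
[0.5538 0.0541] [ 0.55105 -0.078  ] 0.13212862104782597 88.80741378919531
base right edge [0.6045 0.2045] [0.4754 0.1986] [0.6025 0.2752]
[125.2 200.7]
[384.4 236.3]
[287.1 221.2]
[361.3 104.4]
```

View pics/crop2.png

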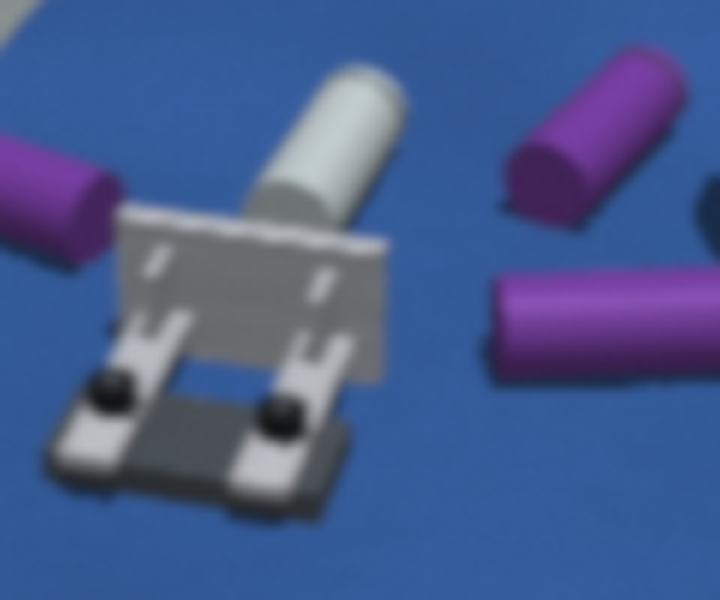

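The side crop agrees with the top-view positions: the projected plate corners land at (125,201) and (384,236), on the drawn edge. Now I'll move above the can while turning the tool.

>>> {"op": "step_arm", "data": {
  "targets": [
    {"travel":[0.504,0.755,0.05],"angular":[0,0,0.9],"gripper":1},
    {"travel":[0.504,0.755,0.05],"angular":[0,0,0.9],"gripper":1},
    {"travel":[0.504,0.755,0.05],"angular":[0,0,0.9],"gripper":1},
    {"travel":[0.504,0.755,0.05],"angular":[0,0,0.9],"gripper":1},
    {"travel":[0.504,0.755,0.05],"angular":[0,0,0.9],"gripper":1},
    {"travel":[0.504,0.755,0.05],"angular":[0,0,0.9],"gripper":1},
    {"travel":[0.504,0.755,0.05],"angular":[0,0,0.9],"gripper":1},
    {"travel":[0.504,0.755,0.05],"angular":[0,0,0.9],"gripper":1},
    {"travel":[0.504,0.755,0.05],"angular":[0,0,0.9],"gripper":1},
    {"travel":[0.504,0.755,0.05],"angular":[0,0,0.9],"gripper":1}
  ],
  "squeeze": 50
}}

```text
t: 1.25
tool_pos: [0.5258, -0.1566, 0.2591]
tool_rot: [2.666, 1.661, 0.0]
contact_force: [0.6, 0.1, -0.4]
opening: 0.0851
grip_force: 0.0
```

>>> {"op": "step_arm", "data": {
  "targets": [
    {"travel":[0.04,0.06,0],"angular":[0,0,0.556],"gripper":1},
    {"travel":[0.04,0.06,0],"angular":[0,0,0.556],"gripper":1},
    {"travel":[0.04,0.06,0],"angular":[0,0,0.556],"gripper":1},
    {"travel":[0.04,0.06,0],"angular":[0,0,0.556],"gripper":1},
    {"travel":[0.04,0.06,0],"angular":[0,0,0.556],"gripper":1}
  ]
}}

```text
t: 1.75
tool_pos: [0.5489, -0.1225, 0.2587]
tool_rot: [-2.246, -2.196, 0.0]
contact_force: [0.0, -0.3, -1.0]
opening: 0.0857
grip_force: 0.0
```

>>> {"op": "step_arm", "data": {
  "targets": [
    {"travel":[0,0,-0.1],"angular":[0.889,-0.019,0],"gripper":1},
    {"travel":[0,0,-0.1],"angular":[0.889,-0.019,0],"gripper":1},
    {"travel":[0,0,-0.1],"angular":[0.889,-0.019,0],"gripper":1},
    {"travel":[0,0,-0.1],"angular":[0.889,-0.019,0],"gripper":1},
    {"travel":[0,0,-0.1],"angular":[0.889,-0.019,0],"gripper":1},
    {"travel":[0,0,-0.1],"angular":[0.889,-0.019,0],"gripper":1},
    {"travel":[0,0,-0.1],"angular":[0.889,-0.019,0],"gripper":1}
  ]
}}

```text
t: 2.45
tool_pos: [0.5489, -0.1231, 0.1985]
tool_rot: [-1.84, -1.8, -0.668]
contact_force: [-0.1, -0.4, -0.1]
opening: 0.0853
grip_force: 0.0
```

```bash
cat >> h.py <<'E'
def st():
    o=ctrl.get_obs();R=cv2.Rodrigues(np.array(o['tool_rot']))[0]
    print('t',round(o['t'],2),'q',o['q'].round(3),'p',o['tool_pos'].round(4),'\n z',R[:,2].round(3),'y',R[:,1].round(3),'F',o['contact_force'].round(2),'op',round(o['opening'],4),'g',round(o['grip_force'],1));return o,R
E
python3 -c "from h import *;st()"
```

```text
t 2.45 q [-0.626  0.126  1.703  0.564  1.728 -0.634] p [ 0.5489 -0.1231  0.1985] 
 z [ 0.014  0.642 -0.767] y [ 1.    -0.022 -0.   ] F [-0.08 -0.39 -0.06] op 0.0853 g 0.0
```

>>> {"op": "step_arm", "data": {
  "targets": [
    {"travel":[0.003,0.037,-0.08],"angular":[0,0,0],"gripper":1},
    {"travel":[0.003,0.037,-0.157],"angular":[0,0,0],"gripper":1},
    {"travel":[0.003,0.037,-0.157],"angular":[0,0,0],"gripper":1},
    {"travel":[0.004,0.07,-0.195],"angular":[0,0,0],"gripper":1},
    {"travel":[0.005,0.1,-0.233],"angular":[0,0,0],"gripper":1},
    {"travel":[0.006,0.13,-0.272],"angular":[0,0,0],"gripper":1},
    {"travel":[0.006,0.15,-0.29],"angular":[0,0,0],"gripper":1},
    {"travel":[0.006,0.1655,-0.31],"angular":[0,0,0],"gripper":1},
    {"travel":[0.006,0.1655,-0.31],"angular":[0,0,0],"gripper":1},
    {"travel":[0.006,0.1655,-0.31],"angular":[0,0,0],"gripper":1}
  ]
}}

```text
t: 3.45
tool_pos: [0.5535, -0.0236, 0.0139]
tool_rot: [-1.837, -1.803, -0.671]
contact_force: [1.1, -0.9, 0.5]
opening: 0.0851
grip_force: 0.0
```

```bash
python3 - <<'E'
from h import *
st();a=shot('wrist');b=shot('side');c=shot('top')
im=np.hstack([a['img'],b['img'][110:260,180:380].repeat(2,0).repeat(2,1)[:300,:]]) if 0 else None
A=cv2.resize(a['img'],(400,300));B=cv2.resize(b['img'][140:260,200:360],(400,300));C=cv2.resize(c['img'][150:270,190:350],(400,300))
cv2.imwrite('pics/g1.png',np.vstack([np.hstack([A,B]),np.hstack([C,C*0])])[:,:,::-1])
E
```

```text
t 3.45 q [-0.481  0.3    1.857  0.627  1.382 -0.711] p [ 0.5535 -0.0236  0.0139] 
 z [ 0.015  0.642 -0.766] y [ 1.    -0.02   0.003] F [ 1.13 -0.87  0.48] op 0.0851 g 0.0
```

View pics/g1.png

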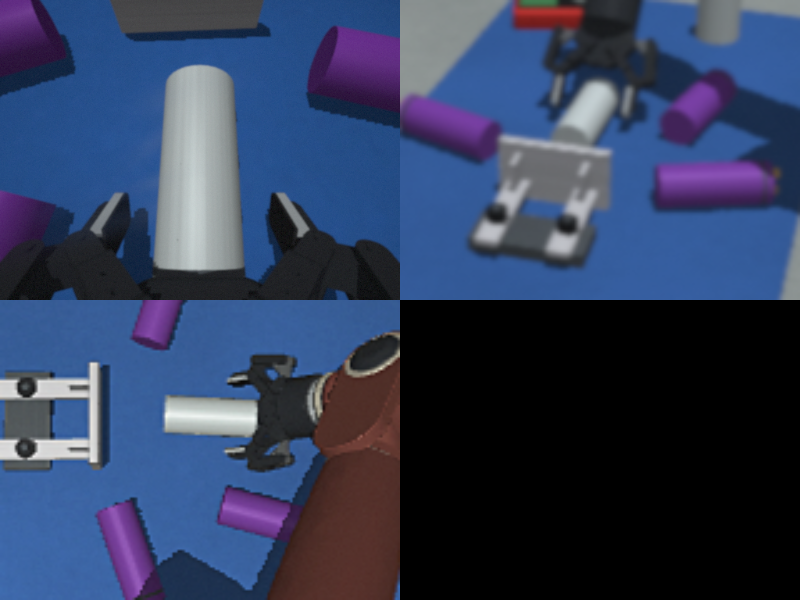

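The wrist view shows the can at columns 157–243, centred between the finger tips at 122 and 275. The top view shows nothing touching, so I'll close.

>>> {"op": "step_arm", "data": {
  "targets": [
    {"travel":[0,0,0],"angular":[0,0,0],"gripper":0.6},
    {"travel":[0,0,0],"angular":[0,0,0],"gripper":0.6},
    {"travel":[0,0,0],"angular":[0,0,0],"gripper":0},
    {"travel":[0,0,0],"angular":[0,0,0],"gripper":0},
    {"travel":[0,0,0],"angular":[0,0,0],"gripper":0},
    {"travel":[0,0,0],"angular":[0,0,0],"gripper":0}
  ],
  "squeeze": 50
}}

```text
t: 4.2
tool_pos: [0.5531, -0.0236, 0.0133]
tool_rot: [-1.837, -1.802, -0.671]
contact_force: [-0.4, -2.9, 3.8]
opening: 0.0482
grip_force: 51.8
```

```bash
python3 - <<'E'
from h import *
st();c=shot('top')
im=c['img'];cv2.imwrite('pics/g2.png',cv2.resize(im[150:270,190:350,::-1],(800,600),interpolation=cv2.INTER_CUBIC))
E
```

```text
t 4.2 q [-0.482  0.301  1.858  0.627  1.382 -0.711] p [ 0.5531 -0.0236  0.0133] 
 z [ 0.015  0.642 -0.766] y [ 1.    -0.02   0.002] F [-0.43 -2.92  3.81] op 0.0482 g 51.8
```

View pics/g2.png

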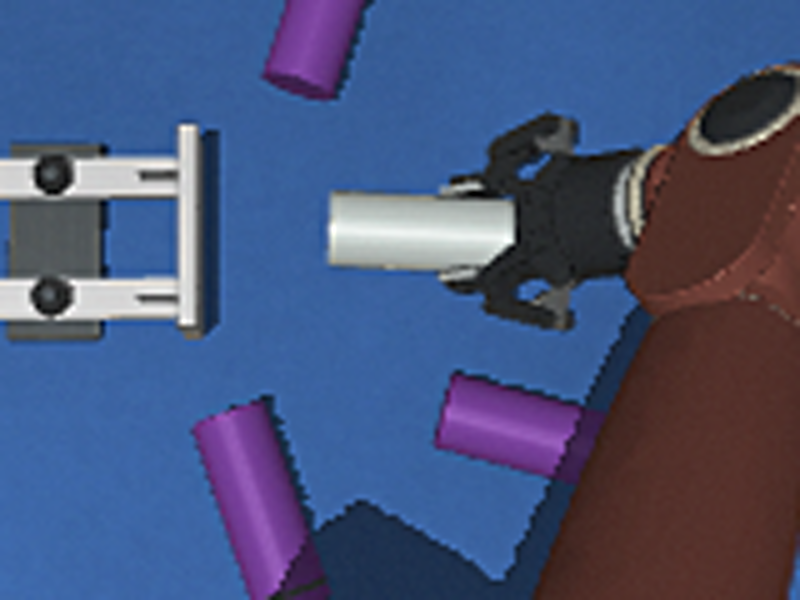

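The can is gripped but at a 48 mm opening, so the pads may sit slightly above the axis. I'll reopen a little, go 5 mm deeper and close again.

>>> {"op": "step_arm", "data": {
  "targets": [
    {"travel":[0,0,0],"angular":[0,0,0],"gripper":0.75},
    {"travel":[0,0,0],"angular":[0,0,0],"gripper":0.75},
    {"travel":[0,0.0055,-0.0065],"angular":[0,0,0],"gripper":0.75},
    {"travel":[0,0.0055,-0.0065],"angular":[0,0,0],"gripper":0.75},
    {"travel":[0,0.0055,-0.0065],"angular":[0,0,0],"gripper":0},
    {"travel":[0,0.0055,-0.0065],"angular":[0,0,0],"gripper":0},
    {"travel":[0,0.0055,-0.0065],"angular":[0,0,0],"gripper":0},
    {"travel":[0,0.0055,-0.0065],"angular":[0,0,0],"gripper":0},
    {"travel":[0,0.0055,-0.0065],"angular":[0,0,0],"gripper":0}
  ],
  "squeeze": 50
}}

```text
t: 5.15
tool_pos: [0.5525, -0.0198, 0.0087]
tool_rot: [-1.837, -1.801, -0.67]
contact_force: [-0.6, 0.4, -1.9]
opening: 0.0489
grip_force: 51.9
```

```bash
python3 - <<'E'
from h import *
st();d=shot('top')
P=lambda u,v,z: onz(d,190+u/5-.4,150+v/5-.4,z)[:2].round(4)
hsv=cv2.cvtColor(d['img'],cv2.COLOR_RGB2HSV)
m=((hsv[...,1]<70)&(hsv[...,2]>110)).astype(np.uint8)
for u in range(256,278,4):
  r=np.where(m[175:220,u])[0]+175; print(u,r.min(),r.max(),end='; ')
for v in (190,195,200):
  r=np.where(m[v,240:290])[0]+240; print(v,r.min())
E
```

```text
t 5.15 q [-0.476  0.306  1.862  0.63   1.373 -0.712] p [ 0.5525 -0.0198  0.0087] 
 z [ 0.014  0.643 -0.766] y [ 1.    -0.02   0.001] F [-0.63  0.44 -1.91] op 0.0489 g 51.9
256 189 202; 260 189 203; 264 189 203; 268 189 203; 272 189 203; 276 190 205; 190 256
195 256
200 256
```

>>> {"op": "step_arm", "data": {
  "targets": [
    {"travel":[0,0,0.003],"angular":[0,0,0.02],"gripper":0},
    {"travel":[0,0,0.003],"angular":[0,0,0.073],"gripper":0},
    {"travel":[-0.001,0.02,0.003],"angular":[0,0,0.073],"gripper":0},
    {"travel":[-0.002,0.04,0.003],"angular":[0,0,0.073],"gripper":0},
    {"travel":[-0.003,0.07,0.003],"angular":[0,0,0.073],"gripper":0},
    {"travel":[-0.004,0.09,0.003],"angular":[0,0,0.073],"gripper":0},
    {"travel":[-0.004,0.11,0.003],"angular":[0,0,0.073],"gripper":0},
    {"travel":[-0.004,0.12,0.003],"angular":[0,0,0.073],"gripper":0},
    {"travel":[-0.004,0.12,0.003],"angular":[0,0,0.073],"gripper":0},
    {"travel":[-0.004,0.12,0.003],"angular":[0,0,0.073],"gripper":0}
  ]
}}

```text
t: 6.2
tool_pos: [0.5504, 0.052, 0.0108]
tool_rot: [-1.778, -1.847, -0.649]
contact_force: [-0.7, -0.6, -4.7]
opening: 0.0487
grip_force: 52.2
```

```bash
python3 - <<'E'
from h import *
st();d=shot('top')
hsv=cv2.cvtColor(d['img'],cv2.COLOR_RGB2HSV)
im=d['img'];cv2.imwrite('pics/g3.png',cv2.resize(im[165:225,200:280,::-1],(800,600),interpolation=cv2.INTER_CUBIC))
E
```

```text
t 6.2 q [-0.355  0.278  1.893  0.657  1.339 -0.672] p [0.5504 0.052  0.0108] 
 z [-0.023  0.642 -0.766] y [0.999 0.038 0.002] F [-0.66 -0.55 -4.73] op 0.0487 g 52.2
```

View pics/g3.png

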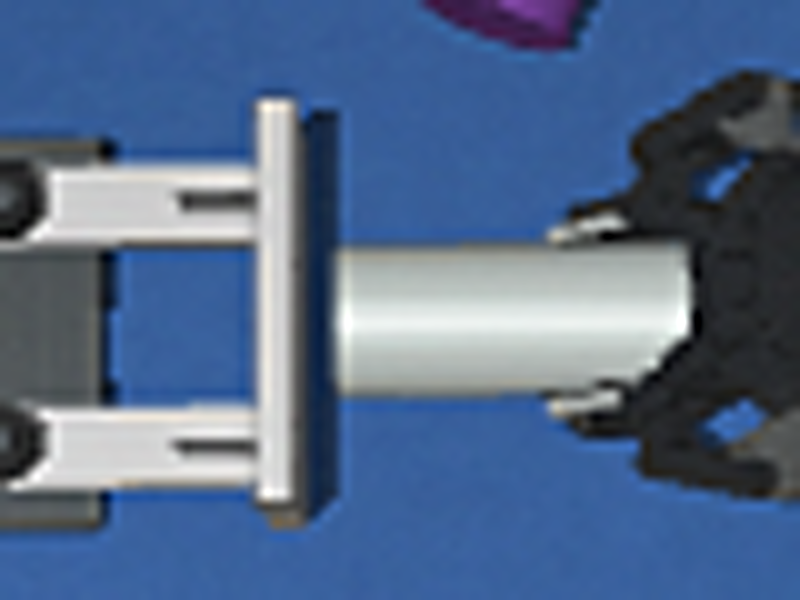

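The can is square to the plate and centred on it: the foot spans rows 248–392 and the plate 98–502. A gap of about 10 mm remains, so I'll creep in.

>>> {"op": "step_arm", "data": {
  "targets": [
    {"travel":[0,0.004,0],"angular":[0,0,0],"gripper":0},
    {"travel":[0,0.008,0],"angular":[0,0,0],"gripper":0},
    {"travel":[0,0.01,0],"angular":[0,0,0],"gripper":0},
    {"travel":[0,0.01,0],"angular":[0,0,0],"gripper":0}
  ]
}}

```text
t: 6.65
tool_pos: [0.5502, 0.0582, 0.0106]
tool_rot: [-1.778, -1.847, -0.649]
contact_force: [-0.8, -0.3, -4.0]
opening: 0.0489
grip_force: 52.2
```

>>> {"op": "step_arm", "data": {
  "targets": [
    {"travel":[0,0.002,0],"angular":[0,0,0],"gripper":0},
    {"travel":[0,0.003,0],"angular":[0,0,0],"gripper":0},
    {"travel":[0,0.003,0],"angular":[0,0,0],"gripper":0}
  ]
}}

```text
t: 6.95
tool_pos: [0.5502, 0.06, 0.0107]
tool_rot: [-1.778, -1.847, -0.649]
contact_force: [-0.2, 0.3, -4.4]
opening: 0.0489
grip_force: 52.2
```

>>> {"op": "step_arm", "data": {
  "targets": [
    {"travel":[0,0.0015,0],"angular":[0,0,0],"gripper":0},
    {"travel":[0,0.0025,0],"angular":[0,0,0],"gripper":0},
    {"travel":[0,0.0025,0],"angular":[0,0,0],"gripper":0}
  ]
}}

```text
t: 7.25
tool_pos: [0.5502, 0.0615, 0.0107]
tool_rot: [-1.778, -1.847, -0.649]
contact_force: [-0.1, -1.0, -3.2]
opening: 0.049
grip_force: 52.2
```

>>> {"op": "step_arm", "data": {
  "targets": [
    {"travel":[0,0.001,0],"angular":[0,0,0],"gripper":0},
    {"travel":[0,0.0015,0],"angular":[0,0,0],"gripper":0},
    {"travel":[0,0.0015,0],"angular":[0,0,0],"gripper":0}
  ]
}}

```text
t: 7.55
tool_pos: [0.5502, 0.0623, 0.0107]
tool_rot: [-1.778, -1.847, -0.649]
contact_force: [0.3, -0.1, -3.6]
opening: 0.0488
grip_force: 52.2
```

>>> {"op": "step_arm", "data": {
  "targets": [
    {"travel":[0,0.001,0],"angular":[0,0,0],"gripper":0},
    {"travel":[0,0.0015,0],"angular":[0,0,0],"gripper":0},
    {"travel":[0,0.0015,0],"angular":[0,0,0],"gripper":0}
  ]
}}

```text
t: 7.85
tool_pos: [0.5502, 0.0632, 0.0107]
tool_rot: [-1.778, -1.847, -0.649]
contact_force: [0.3, 0.4, -4.7]
opening: 0.0488
grip_force: 52.2
```

>>> {"op": "step_arm", "data": {
  "targets": [
    {"travel":[0,0.001,0],"angular":[0,0,0],"gripper":0},
    {"travel":[0,0.0015,0],"angular":[0,0,0],"gripper":0},
    {"travel":[0,0.0015,0],"angular":[0,0,0],"gripper":0}
  ]
}}

```text
t: 8.15
tool_pos: [0.5502, 0.0641, 0.0107]
tool_rot: [-1.778, -1.847, -0.649]
contact_force: [-0.9, -0.2, -4.0]
opening: 0.0489
grip_force: 52.2
```

>>> {"op": "step_arm", "data": {
  "targets": [
    {"travel":[0,0.001,0],"angular":[0,0,0],"gripper":0},
    {"travel":[0,0.0015,0],"angular":[0,0,0],"gripper":0},
    {"travel":[0,0.0015,0],"angular":[0,0,0],"gripper":0}
  ]
}}

```text
t: 8.45
tool_pos: [0.5503, 0.0643, 0.0106]
tool_rot: [-1.779, -1.848, -0.648]
contact_force: [-0.7, -5.3, -3.7]
opening: 0.0484
grip_force: 52.2
```

>>> {"op": "step_arm", "data": {
  "targets": [
    {"travel":[0,0.001,0],"angular":[0,0,0],"gripper":0},
    {"travel":[0,0.0015,0],"angular":[0,0,0],"gripper":0},
    {"travel":[0,0.0015,0],"angular":[0,0,0],"gripper":0}
  ]
}}

```text
t: 8.75
tool_pos: [0.5504, 0.0643, 0.0105]
tool_rot: [-1.78, -1.85, -0.646]
contact_force: [-2.8, -9.5, -3.8]
opening: 0.0488
grip_force: 52.6
```

Contact is confirmed at TCP y ≈ 0.064, with about 9 N and a stiffness of about 5 N/mm. Next I tip about the plate's tangent, moving the grip along the ladder path and easing the press.

>>> {"op": "step_arm", "data": {
  "targets": [
    {"travel":[0,-0.0035,0.0055],"angular":[-0.055,-0.002,0],"gripper":0},
    {"travel":[0,-0.0067,0.0107],"angular":[-0.111,-0.004,0],"gripper":0},
    {"travel":[0,-0.009,0.016],"angular":[-0.167,-0.006,0],"gripper":0},
    {"travel":[0,-0.0113,0.0212],"angular":[-0.222,-0.008,0],"gripper":0},
    {"travel":[0,-0.0113,0.0212],"angular":[-0.222,-0.008,0],"gripper":0}
  ]
}}

```text
t: 9.25
tool_pos: [0.5511, 0.0585, 0.0242]
tool_rot: [-1.888, -1.964, -0.507]
contact_force: [1.0, -5.7, -5.2]
opening: 0.0487
grip_force: 52.4
```

```bash
python3 -c "from h import *;st()"
```

```text
t 9.25 q [-0.276  0.184  1.915  0.522  1.258 -0.534] p [0.5511 0.0585 0.0242] 
 z [-0.016  0.497 -0.867] y [0.999 0.038 0.004] F [ 1.01 -5.68 -5.19] op 0.0487 g 52.4
```

>>> {"op": "step_arm", "data": {
  "targets": [
    {"travel":[0,-0.0018,0.0051],"angular":[-0.055,-0.002,0],"gripper":0},
    {"travel":[0,-0.0035,0.0102],"angular":[-0.111,-0.004,0],"gripper":0},
    {"travel":[0,-0.0049,0.0152],"angular":[-0.167,-0.006,0],"gripper":0},
    {"travel":[0,-0.006,0.0201],"angular":[-0.222,-0.008,0],"gripper":0},
    {"travel":[0,-0.006,0.0201],"angular":[-0.222,-0.008,0],"gripper":0}
  ]
}}

```text
t: 9.75
tool_pos: [0.5513, 0.0552, 0.0368]
tool_rot: [-1.991, -2.07, -0.353]
contact_force: [1.2, -5.4, -3.4]
opening: 0.0492
grip_force: 52.5
```

>>> {"op": "step_arm", "data": {
  "targets": [
    {"travel":[0,-0.0008,0.0047],"angular":[-0.055,-0.002,0],"gripper":0},
    {"travel":[0,-0.0014,0.0094],"angular":[-0.111,-0.004,0],"gripper":0},
    {"travel":[0,-0.0017,0.014],"angular":[-0.167,-0.006,0],"gripper":0},
    {"travel":[0,-0.0018,0.0184],"angular":[-0.222,-0.008,0],"gripper":0},
    {"travel":[0,-0.0018,0.0184],"angular":[-0.222,-0.008,0],"gripper":0}
  ]
}}

```text
t: 10.25
tool_pos: [0.5509, 0.0543, 0.0475]
tool_rot: [-2.088, -2.171, -0.184]
contact_force: [1.4, -5.7, -3.6]
opening: 0.0483
grip_force: 52.5
```

>>> {"op": "step_arm", "data": {
  "targets": [
    {"travel":[0,0.0002,0.0042],"angular":[-0.055,-0.002,0],"gripper":0},
    {"travel":[0,0.0007,0.0084],"angular":[-0.111,-0.004,0],"gripper":0},
    {"travel":[0,0.0015,0.0123],"angular":[-0.167,-0.006,0],"gripper":0},
    {"travel":[0,0.0025,0.0162],"angular":[-0.222,-0.008,0],"gripper":0},
    {"travel":[0,0.0025,0.0162],"angular":[-0.222,-0.008,0],"gripper":0}
  ]
}}

```text
t: 10.75
tool_pos: [0.5503, 0.0559, 0.0568]
tool_rot: [2.177, 2.264, -0.001]
contact_force: [0.9, -5.0, -2.7]
opening: 0.0488
grip_force: 52.5
```

>>> {"op": "step_arm", "data": {
  "targets": [
    {"travel":[0,0.0013,0.0036],"angular":[-0.055,-0.002,0],"gripper":0},
    {"travel":[0,0.0028,0.0071],"angular":[-0.111,-0.004,0],"gripper":0},
    {"travel":[0,0.0047,0.0103],"angular":[-0.167,-0.006,0],"gripper":0},
    {"travel":[0,0.0067,0.0134],"angular":[-0.222,-0.008,0],"gripper":0},
    {"travel":[0,0.0067,0.0134],"angular":[-0.222,-0.008,0],"gripper":0}
  ]
}}

```text
t: 11.25
tool_pos: [0.5498, 0.0602, 0.0641]
tool_rot: [2.088, 2.171, -0.184]
contact_force: [1.4, -4.6, -3.6]
opening: 0.0489
grip_force: 52.6
```

```bash
python3 - <<'E'
from h import *
st();s=shot('side');c=shot('top')
B=cv2.resize(s['img'][120:260,190:340],(400,373),interpolation=cv2.INTER_CUBIC);C=cv2.resize(c['img'][140:260,170:298],(398,373),interpolation=cv2.INTER_CUBIC)
cv2.imwrite('pics/g4.png',np.hstack([B,C])[:,:,::-1])
E
```

```text
t 11.25 q [ 0.062  0.067  1.9   -0.188  1.186  0.095] p [0.5498 0.0602 0.0641] 
 z [ 0.005 -0.173 -0.985] y [ 0.999  0.039 -0.002] F [ 1.39 -4.63 -3.63] op 0.0489 g 52.6
```

View pics/g4.png

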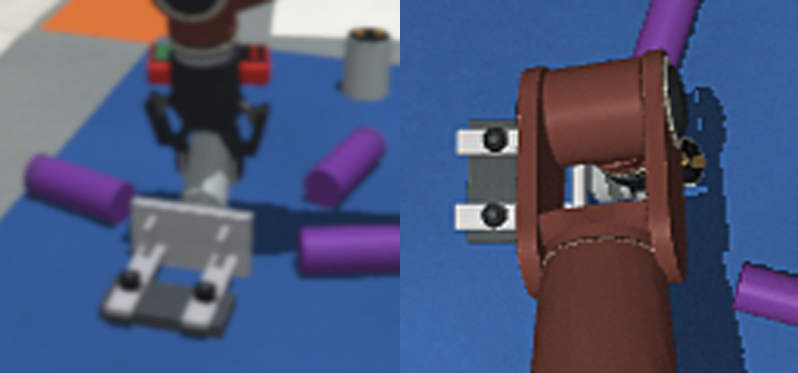

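The can is half raised, its foot against the plate (side crop: body at about (205,170) above the plate), pressing about 4.6 N. I'll continue.

>>> {"op": "step_arm", "data": {
  "targets": [
    {"travel":[0,0.0023,0.0029],"angular":[-0.055,-0.002,0],"gripper":0},
    {"travel":[0,0.0049,0.0056],"angular":[-0.111,-0.004,0],"gripper":0},
    {"travel":[0,0.0077,0.008],"angular":[-0.167,-0.006,0],"gripper":0},
    {"travel":[0,0.0107,0.0103],"angular":[-0.222,-0.008,0],"gripper":0},
    {"travel":[0,0.0107,0.0103],"angular":[-0.222,-0.008,0],"gripper":0}
  ]
}}

```text
t: 11.85
tool_pos: [0.5494, 0.0666, 0.0696]
tool_rot: [1.991, 2.07, -0.353]
contact_force: [1.0, -4.8, -5.4]
opening: 0.0487
grip_force: 52.6
```

>>> {"op": "step_arm", "data": {
  "targets": [
    {"travel":[0,0.0033,0.002],"angular":[-0.055,-0.002,0],"gripper":0},
    {"travel":[0,0.0068,0.0038],"angular":[-0.111,-0.004,0],"gripper":0},
    {"travel":[0,0.0105,0.0054],"angular":[-0.167,-0.006,0],"gripper":0},
    {"travel":[0,0.0144,0.0068],"angular":[-0.222,-0.008,0],"gripper":0},
    {"travel":[0,0.0144,0.0068],"angular":[-0.222,-0.008,0],"gripper":0}
  ]
}}

```text
t: 12.35
tool_pos: [0.5492, 0.0751, 0.0733]
tool_rot: [1.888, 1.963, -0.509]
contact_force: [0.9, -4.9, -4.5]
opening: 0.0489
grip_force: 52.7
```

```bash
python3 -c "from h import *;st()"
```

```text
t 12.35 q [ 0.248  0.16   1.845 -0.529  1.301  0.396] p [0.5492 0.0751 0.0733] 
 z [ 0.015 -0.498 -0.867] y [ 0.999  0.038 -0.004] F [ 0.9  -4.93 -4.51] op 0.0489 g 52.7
```

>>> {"op": "step_arm", "data": {
  "targets": [
    {"travel":[0,0.0042,0.0011],"angular":[-0.055,-0.002,0],"gripper":0},
    {"travel":[0,0.0085,0.002],"angular":[-0.111,-0.004,0],"gripper":0},
    {"travel":[0,0.013,0.0026],"angular":[-0.167,-0.006,0],"gripper":0},
    {"travel":[0,0.0175,0.0031],"angular":[-0.222,-0.008,0],"gripper":0},
    {"travel":[0,0.0175,0.0031],"angular":[-0.222,-0.008,0],"gripper":0}
  ]
}}

```text
t: 12.85
tool_pos: [0.5493, 0.0854, 0.0751]
tool_rot: [1.78, 1.85, -0.651]
contact_force: [1.0, -5.1, -4.8]
opening: 0.0486
grip_force: 52.9
```

>>> {"op": "step_arm", "data": {
  "targets": [
    {"travel":[0,0.0045,0.0001],"angular":[-0.055,-0.002,0],"gripper":0},
    {"travel":[0,0.0092,0.0001],"angular":[-0.111,-0.004,0],"gripper":0},
    {"travel":[0,0.0142,-0.0003],"angular":[-0.167,-0.006,0],"gripper":0},
    {"travel":[0,0.0192,-0.0007],"angular":[-0.222,-0.008,0],"gripper":0},
    {"travel":[0,0.0192,-0.0007],"angular":[-0.222,-0.008,0],"gripper":0}
  ]
}}

```text
t: 13.35
tool_pos: [0.5496, 0.096, 0.0756]
tool_rot: [1.665, 1.729, -0.783]
contact_force: [-0.0, -7.9, -0.4]
opening: 0.0488
grip_force: 53.4
```

```bash
python3 - <<'E'
from h import *
st();s=shot('side');c=shot('top')
B=cv2.resize(s['img'][120:260,190:340],(400,373),interpolation=cv2.INTER_CUBIC);C=cv2.resize(c['img'][140:260,170:298],(398,373),interpolation=cv2.INTER_CUBIC)
cv2.imwrite('pics/g5.png',np.hstack([B,C])[:,:,::-1])
E
```

```text
t 13.35 q [ 0.401  0.332  1.759 -0.801  1.492  0.617] p [0.5496 0.096  0.0756] 
 z [ 0.025 -0.767 -0.641] y [ 0.999  0.036 -0.004] F [-0.03 -7.89 -0.4 ] op 0.0488 g 53.4
```

View pics/g5.png

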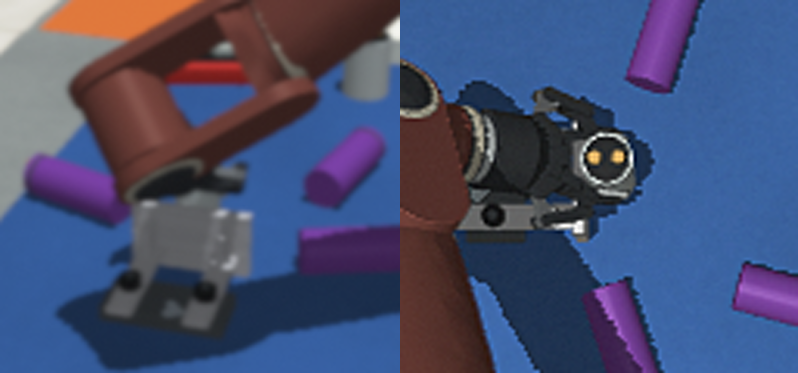

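The top view shows the lid facing up, with the terminals at about (594,157) and (618,157). The foot already bears on the bench, since Fz rose to −0.4. I'll measure the lid position against the plate.

```bash
python3 - <<'E'
from h import *
c=shot('top');im=c['img'];h=cv2.cvtColor(im,cv2.COLOR_RGB2HSV)
m=(h[...,0]>10)&(h[...,0]<32)&(h[...,1]>90)&(h[...,2]>100)
ys,xs=np.where(m[170:215,220:260]);u,v=xs.mean()+220,ys.mean()+170
print(len(xs),u,v,onz(c,u,v,.14))
E
```

```text
31 235.38709677419354 189.93548387096774 [0.54806943 0.11544745 0.14      ]
```

>>> {"op": "step_arm", "data": {
  "targets": [
    {"travel":[0,-0.001,-0.001],"angular":[0,0,0],"gripper":0},
    {"travel":[0,-0.0018,-0.0015],"angular":[0,0,0],"gripper":0},
    {"travel":[0,-0.0018,-0.0015],"angular":[0,0,0],"gripper":0}
  ],
  "squeeze": 20
}}

```text
t: 13.8
tool_pos: [0.5498, 0.0959, 0.0745]
tool_rot: [1.668, 1.732, -0.778]
contact_force: [-0.4, -3.7, -4.0]
opening: 0.0486
grip_force: 53.6
```

>>> {"op": "step_arm", "data": {
  "targets": [
    {"travel":[0,0,-0.0008],"angular":[0,0,0],"gripper":0},
    {"travel":[0,0,-0.0008],"angular":[0,0,0],"gripper":0}
  ]
}}

```text
t: 14.0
tool_pos: [0.5499, 0.0959, 0.0743]
tool_rot: [1.666, 1.731, -0.778]
contact_force: [-0.6, -3.8, -2.7]
opening: 0.0493
grip_force: 53.6
```

>>> {"op": "step_arm", "data": {
  "targets": [
    {"travel":[0,0,-0.0008],"angular":[0,0,0],"gripper":0},
    {"travel":[0,0,-0.0008],"angular":[0,0,0],"gripper":0}
  ]
}}

```text
t: 14.2
tool_pos: [0.5501, 0.0959, 0.0741]
tool_rot: [1.666, 1.73, -0.778]
contact_force: [-1.3, -4.2, -2.4]
opening: 0.0488
grip_force: 53.5
```

>>> {"op": "step_arm", "data": {
  "targets": [
    {"travel":[0,0,-0.0008],"angular":[0,0,0],"gripper":0},
    {"travel":[0,0,-0.0008],"angular":[0,0,0],"gripper":0}
  ]
}}

```text
t: 14.4
tool_pos: [0.5503, 0.0959, 0.0738]
tool_rot: [1.666, 1.73, -0.778]
contact_force: [-0.6, -4.8, -2.1]
opening: 0.0486
grip_force: 53.5
```

>>> {"op": "step_arm", "data": {
  "targets": [
    {"travel":[0,0,-0.0012],"angular":[0,0,0],"gripper":0},
    {"travel":[0,0,-0.0016],"angular":[0,0,0],"gripper":0},
    {"travel":[0,0,-0.0016],"angular":[0,0,0],"gripper":0}
  ]
}}

```text
t: 14.7
tool_pos: [0.5505, 0.0959, 0.073]
tool_rot: [1.666, 1.73, -0.777]
contact_force: [0.1, -5.6, -1.4]
opening: 0.0489
grip_force: 53.5
```

>>> {"op": "step_arm", "data": {
  "targets": [
    {"travel":[0,0,-0.0012],"angular":[0,0,0],"gripper":0},
    {"travel":[0,0,-0.0012],"angular":[0,0,0],"gripper":0}
  ]
}}

```text
t: 14.9
tool_pos: [0.5506, 0.0959, 0.0729]
tool_rot: [1.665, 1.729, -0.778]
contact_force: [-1.5, -5.2, 5.0]
opening: 0.0485
grip_force: 53.8
```

>>> {"op": "step_arm", "data": {
  "targets": [
    {"travel":[0,-0.0015,0.0005],"angular":[0,0,0],"gripper":0},
    {"travel":[0,-0.0015,0.0005],"angular":[0,0,0],"gripper":0}
  ]
}}

```text
t: 15.1
tool_pos: [0.5506, 0.0957, 0.0728]
tool_rot: [1.666, 1.731, -0.776]
contact_force: [-1.5, -0.4, 4.1]
opening: 0.0488
grip_force: 54.3
```

>>> {"op": "step_arm", "data": {
  "targets": [
    {"travel":[0,0,0],"angular":[0,0,0],"gripper":0.62},
    {"travel":[0,0,0],"angular":[0,0,0],"gripper":0.66},
    {"travel":[0,0,0],"angular":[0,0,0],"gripper":0.72},
    {"travel":[0,0,0],"angular":[0,0,0],"gripper":0.85},
    {"travel":[0,0,0],"angular":[0,0,0],"gripper":1},
    {"travel":[0,0,0],"angular":[0,0,0],"gripper":1},
    {"travel":[0,0,0],"angular":[0,0,0],"gripper":1}
  ]
}}

```text
t: 15.8
tool_pos: [0.5502, 0.095, 0.0722]
tool_rot: [1.666, 1.73, -0.777]
contact_force: [-0.3, -1.4, -0.0]
opening: 0.0852
grip_force: 0.0
```

```bash
python3 - <<'E'
from h import *
st();c=shot('top');im=c['img'];h=cv2.cvtColor(im,cv2.COLOR_RGB2HSV)
m=(h[...,0]>10)&(h[...,0]<32)&(h[...,1]>90)&(h[...,2]>100)
ys,xs=np.where(m[170:215,220:260]);u,v=xs.mean()+220,ys.mean()+170
print(len(xs),u,v,onz(c,u,v,.14))
w=shot('wrist')
B=cv2.resize(w['img'],(400,300));C=cv2.resize(c['img'][140:260,170:298],(320,300),interpolation=cv2.INTER_CUBIC)
cv2.imwrite('pics/g6.png',np.hstack([B,C])[:,:,::-1])
E
```

```text
t 15.8 q [ 0.398  0.335  1.761 -0.802  1.483  0.621] p [0.5502 0.095  0.0722] 
 z [ 0.028 -0.765 -0.643] y [ 0.999  0.037 -0.001] F [-0.3  -1.37 -0.03] op 0.0852 g 0.0
32 236.1875 189.625 [0.5490735  0.11309949 0.14      ]
```

View pics/g6.png

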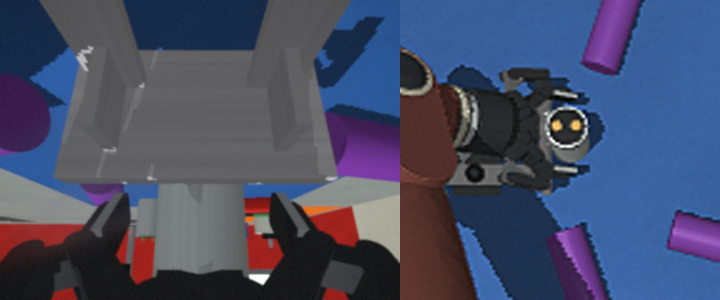

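The can stands upright between the open fingers, with its lid at crop (567,126) close to the plate. I'll retreat along the tool axis.

>>> {"op": "step_arm", "data": {
  "targets": [
    {"travel":[-0.001,0.01,0.0095],"angular":[0,0,0],"gripper":1},
    {"travel":[-0.002,0.03,0.027],"angular":[0,0,0],"gripper":1},
    {"travel":[-0.003,0.06,0.052],"angular":[0,0,0],"gripper":1},
    {"travel":[-0.004,0.1,0.09],"angular":[0,0,0],"gripper":1},
    {"travel":[-0.005,0.14,0.125],"angular":[0,0,0],"gripper":1},
    {"travel":[-0.007,0.19,0.17],"angular":[0,0,0],"gripper":1},
    {"travel":[-0.007,0.19,0.25],"angular":[0,0,0],"gripper":1},
    {"travel":[-0.007,0.19,0.3],"angular":[0,0,0],"gripper":1},
    {"travel":[-0.007,0.19,0.3],"angular":[0,0,0],"gripper":1}
  ]
}}

```text
t: 16.8
tool_pos: [0.548, 0.2116, 0.2598]
tool_rot: [1.67, 1.727, -0.762]
contact_force: [-0.0, 0.1, 1.1]
opening: 0.0855
grip_force: 0.0
```

```bash
python3 - <<'E'
from h import *
st();s=shot('side');c=shot('top')
im=c['img'];h=cv2.cvtColor(im,cv2.COLOR_RGB2HSV)
m=(h[...,0]>10)&(h[...,0]<32)&(h[...,1]>90)&(h[...,2]>100)
ys,xs=np.where(m[170:215,220:260])
if len(xs): print(onz(c,xs.mean()+220,ys.mean()+170,.14))
B=cv2.resize(s['img'][100:260,180:350],(400,376),interpolation=cv2.INTER_CUBIC);C=cv2.resize(c['img'][140:260,170:298],(398,376),interpolation=cv2.INTER_CUBIC)
cv2.imwrite('pics/g7.png',np.hstack([B,C])[:,:,::-1])
E
```

```text
t 16.8 q [ 0.559  0.24   1.525 -0.754  1.815  0.505] p [0.548  0.2116 0.2598] 
 z [ 0.036 -0.761 -0.647] y [0.999 0.038 0.01 ] F [-0.02  0.13  1.09] op 0.0855 g 0.0
[0.5490735  0.11309949 0.14      ]
```

View pics/g7.png

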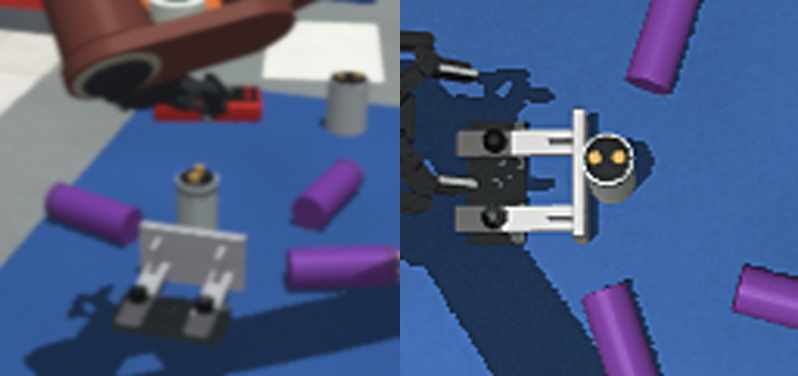

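The can stands free, with its lid at crop (608,158), touching the plate (at column 580) near its middle and about 2 mm off the middle line. Handing in.

```bash
python3 -c "
from h import *
print(ctrl.finish_job())"
```

```text
the job is handed in; nothing more can be done
None
```

The capacitor now stands upright on its foot, terminals up and released, against the stop plate and about 2 mm off its middle line. The job is handed in; it returned no verdict.

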